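Take the blue tote down from its hook

TASK

Take the blue tote down from its deep upturned hook: lift it straight up until it is over the hook's tip, then draw it away towards the front of the stand. Set it down gently and upright in the middle of the cork mat, and leave the red tote hanging as it is.

Things in the scene. Friction and masses are not known exactly. Their poses are not given: they have to be found in the camera images.
- blue_tote_grip (a point): Centre of the grip tab (36 mm wide in y, 18 thick in x, 55 tall) that tops the pale handle board of the blue tote, 188 mm above its flat underside. Open blue box 100 x 130 x 40 mm with cork blocks; 0.25-0.5 kg, 215 mm high. A 78 mm wide shoulder, 26 to 40 mm below this point, rests on the hook, which passes through the window under it (50 wide, 103 tall). x along the hook to the stand, y along the board, z up.
- red_tote_grip (a point): Centre of the same grip tab on the red tote: same shape and axes, box painted red, holding wooden dowels. It hangs on the other of the two hooks and stays there; which tote is on which hook varies. Both hang with their undersides 30 mm above the bench.
- hook_stand: Fixed stand (in mm): crossbar on two steel posts, 380 wide, 215 high. Origin at bench height under the crossbar; x back, y along it, z up. Two 9 mm wire hooks at y +105, -105 point to -x: seat at x -85, top 178 high; tip 36 above the seat, out to x -116; arm behind 20 above the seat. Raise a tote 45 to 85 mm, then draw it along -x; after 130 mm it is clear of hook and other tote.
- mat_centre (a point): Square brown cork mat, 200 x 200 mm, 5 mm thick, fixed on the bench; this point is the centre of its top face. x and y lie along its edges.

How it is judged:
On the way:
1. the blue tote is lifted over the hook's tip, still above its hook (grip raised over 36 mm, within 25 mm of the hook's seat along the hook) (height (world z) of blue_tote_grip above 0.254 m and x of blue_tote_grip in the frame of hook_stand above -0.11 m), for 0.1 s.
At the end, for the whole second after the job is handed in: The blue tote stands at rest on the cork mat, upright (within about 6 degrees), its grip's centre within 40 mm of the mat's centre seen from above and 182 to 194 mm above it; any yaw. The red tote still hangs on its hook, its grip within 25 mm of where it was, within about 8 degrees of upright (horizontal distance between blue_tote_grip and mat_centre below 0.04 m and angle between blue_tote_grip's own z axis and vertical below 0.1 rad and z of blue_tote_grip in the frame of mat_centre between 0.182 and 0.194 m and linear speed of blue_tote below 0.03 m/s and distance of red_tote_grip from where it was at the start of the episode below 0.025 m and angle between red_tote_grip's own z axis and vertical below 0.15 rad); the robot touches nothing.
It fails at once if the red tote is pulled or knocked more than 40 mm from where it hangs (distance of red_tote_grip from where it was at the start of the episode above 0.04 m).
It fails at once if the blue tote is dropped or slammed: faster than 0.5 m/s with its underside less than 25 mm above the bench (height (world z) of blue_tote_grip below 0.213 m and linear speed of blue_tote above 0.5 m/s).
It also fails if it takes over 38 s, if anything falls off the work surface, if the arm or the gripper's body presses on something with over 40 N, if the wrist force passes 120 N, or if a joint passes its speed limit or range.

ROBOT

A 6-joint arm with a two-finger parallel gripper is mounted at the origin on the work surface; the furniture and walls round the work are solid. World frame = base frame: x ahead of the robot, y to its left, z up, the work surface at z = 0. Lengths are in m, angles in rad, forces in N, time in s.
With the tool pointing down it reaches from about 0.225 to 0.875 m from the base axis. Payload 3.4 kg.
Tool frame: the origin (TCP) lies at the very end of the fingers, on their centre line; the grasp point (between the pads) lies 19 mm behind it; z points along the fingers, y is the line along which they close (so a half turn about z gives the same grasp; the last joint's range is limited). The gripper opens to 85 mm and grips with 20 to 120 N. Pads are 22 mm wide; open, the fingers measure 114 mm over their backs; the gripper's body (76 mm by 85 mm) begins 54 mm behind the grasp point. The pads swing forward as they close: fully open they stand 13 mm farther back than shut.
Start: joints at [1.012, 0.276, 1.505, -0, 1.361, -0.121], TCP at [0.244, 0.521, 0.195] pointing down, gripper open.
Joint ranges: [-2.89, 2.89], [-0.75, 2.08], [0.22, 2.7], [-1.18, 4.32], [0.11, 2.71], [-2.7, 2.7]. Speed limits (rad/s): [2.57, 2.57, 3.14, 3.14, 3.14, 3.14].

INTERFACE

Orientations are given as a unit quaternion [w, x, y, z].
In Python, from rig import readout, vision, manip gives the robot as it stands.
- The arm moves only by the shell command python3 -m handwheel 'ROWS' [FORCE]. ROWS is JSON, a list of rows, each a list of 3 entries, a list of its own where there are three numbers: the shift along the tool's x, y, z in mm, then the turn, a rotation vector about the tool's x, y, z in units of 6 degrees (1.0 is 6 degrees), then the closure, from -1 (fully open) to 1 (shut), so that 0 is half open. A call has 1 to 20 rows; each row shifts and turns the commanded pose from where the row before left it, along the tool's axes as they then stand; what a row does not reach is not made up. A row lasts 1/8 s, in which the tool goes at most 62.5 mm and 10.7 degrees, less where a joint would pass 70% of its speed; a pose out of reach is approached as far as the arm can. A call is refused whole if a number of a shift passes 62.5 or a number of a turn 1, either way. A call with a gripper value outside its range is refused whole. The fingers move at their own pace and stop on an object; FORCE is the grip in N (left out, the last holds). Time passes only in rows, so rows that do not move let the fingers close. It gives the time, the measured TCP pose, the force, the opening and the grip force at its end, in the units of the state.
- readout.get_state(): the state, without advancing time (a new reading comes with each control period).
- vision.get_image(name): name is "scene" or "top"; returns the picture (384x512x3 uint8, blue, green, red); there is no depth.
- vision.camera_params(name): a dict with "intrinsics" (3x3 intrinsics, pixels), "rvec" (rotation vector, rad) and "tvec" (3), from world to camera coordinates, as OpenCV has them. Camera axes: x right, y down, z forward; pixel columns grow to the right and rows downward; lengths in m; the calibration is good to about 2 mm. A picture is of the moment at which its call begins. camera_params takes no time and is no camera call.
- manip.sign_off(): hands the job in; it is judged then, once.
The state is a dict: "clock": time; "qpos": joint angles; "qd": joint speeds; "effort": joint torques, N m; "position": TCP position; "ee_rot": TCP orientation; "contact_force": force on the tool from outside, world axes, zero at the start; "moment": the same for the moment, N m; "width": finger opening in m; "gripper_force": force on a finger pad.
Only numpy, scipy, OpenCV 4.12 (cv2) and the standard library are available. Lean on these libraries where they do the work, as an engineer would, in place of code of your own. Each camera call takes 0.05 s, during which the arm holds its last target. There are 200 camera calls.

## Working session

There is one attempt and no reset: what is moved stays moved. The work goes in short steps, Python scripts to look and compute and a shell command to move; the robot and the scene stay as the last step left them, time stands still between calls to the robot, and variables do not carry over. Pictures are saved under pics/ and viewed, at most 10 in all, crops included, and the job is handed in when it is done.

```bash
mkdir -p pics; ls; python3 - <<'E'
from rig import readout, vision
import cv2
for n in("scene","top"):
    cv2.imwrite(f"pics/{n}0.png",vision.get_image(n)); print(vision.camera_params(n))
print(readout.get_state())
E
```

```text
pics
{'intrinsics': array([[383.40185448,   0.        , 250.21995807],
       [  0.        , 383.40185448, 191.67569773],
       [  0.        ,   0.        ,   1.        ]]), 'rvec': array([ 0.50382534,  2.58680064, -1.32438902]), 'tvec': array([0.53623123, 0.03305484, 1.38594891])}
{'intrinsics': array([[484.55532516,   0.        , 252.93419084],
       [  0.        , 484.55532516, 196.54468997],
       [  0.        ,   0.        ,   1.        ]]), 'rvec': array([ 2.17074176, -2.17624656,  0.19338693]), 'tvec': array([-0.02609531,  0.57184569,  1.48864389])}
{'clock': 0.1, 'qpos': array([ 1.01199382e+00,  2.76552231e-01,  1.50600172e+00,  1.96528593e-05,
        1.36066889e+00, -1.20969428e-01]), 'qd': array([ 0.00041607, -0.0023449 , -0.00299149,  0.00197006,  0.00071152,
       -0.00047711]), 'effort': array([ 1.16835348e-03, -4.17697299e+01, -2.46406156e+01, -1.36202270e-04,
        5.70550736e-03, -2.25654418e-05]), 'position': array([0.24349574, 0.52033273, 0.19441648]), 'ee_rot': array([-2.80794460e-04,  2.17174083e-01,  9.76132549e-01, -7.65260861e-04]), 'contact_force': array([0.06022618, 0.85914924, 0.50920484]), 'moment': array([-0.0038981 , -0.04396296, -0.02624981]), 'gripper_force': 0.0, 'width': 0.08567863631998938}
```

View pics/scene0.png

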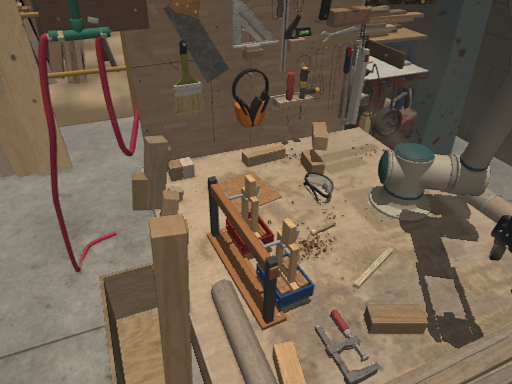

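View pics/top0.png

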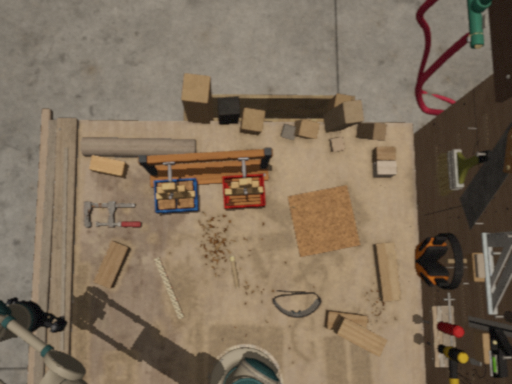

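The scene view shows the stand from behind: blue tote near (285,280), red near (250,230). In the top view, blue is at (177,195), red at (244,190) and the mat at (323,220).

```bash
cat > h.py <<'E'
import cv2, numpy as np
from rig import readout, vision
def cam(n):
    p=vision.camera_params(n); return p["intrinsics"],cv2.Rodrigues(p["rvec"])[0],np.ravel(p["tvec"])
def ray(n,uv,z):
    K,R,t=cam(n); d=R.T@np.linalg.inv(K)@np.array([*uv,1.]); c=-R.T@t
    return c+d*(z-c[2])/d[2]
def proj(n,P):
    K,R,t=cam(n); q=K@(R@np.array(P)+t); return q[:2]/q[2]
def tri(uv1,uv2):
    A=[np.c_[cam(n)[1],cam(n)[2]] for n in("scene","top")]
    A=[cam(n)[0]@a for n,a in zip(("scene","top"),A)]
    X=cv2.triangulatePoints(A[0],A[1],np.array(uv1,float),np.array(uv2,float)).ravel(); return X[:3]/X[3]
def big(m):
    c,_=cv2.findContours(m.astype(np.uint8),cv2.RETR_EXTERNAL,cv2.CHAIN_APPROX_NONE); return max(c,key=cv2.contourArea)
E
python3 - <<'E'
from h import *
im=cv2.imread("pics/top0.png"); b,g,r=[im[...,i].astype(int) for i in range(3)]
reg=np.zeros(b.shape,bool); reg[150:290,130:380]=1
for n,m in(("blue",(b>r+30)&reg),("red",(r>g+60)&(g<60)&reg)):
    rc=cv2.minAreaRect(big(m)); print(n,rc)
    P=np.array([ray("top",q,.07) for q in cv2.boxPoints(rc)]); print(P.mean(0),np.linalg.norm(np.diff(P,axis=0),axis=1), np.diff(P,axis=0)[:,:2])
hsv=cv2.cvtColor(im,cv2.COLOR_BGR2HSV); print(hsv[220,310],hsv[215,340],hsv[260,260],hsv[200,275])
cv2.imwrite("pics/topc.png",cv2.resize(im[135:275,130:370],None,fx=3.3,fy=3.3,interpolation=cv2.INTER_CUBIC))
s=cv2.imread("pics/scene0.png");cv2.imwrite("pics/scc.png",cv2.resize(s[165:330,195:325],None,fx=3.6,fy=3.6,interpolation=cv2.INTER_CUBIC))
E
```

```text
blue ((175.6217041015625, 195.3252410888672), (32.1286735534668, 42.43912124633789), 86.18592071533203)
[0.57146718 0.21094882 0.07      ] [0.12971195 0.09971347 0.12861106] [[ 0.00908073 -0.1293937 ]
 [-0.09943042 -0.00750784]
 [-0.00853898  0.12832727]]
red ((244.15609741210938, 200.5432891845703), (13.136582374572754, 40.20357894897461), 87.0643310546875)
[0.55518961 0.00089471 0.07      ] [0.1241076  0.04086006 0.12366795] [[ 0.00650261 -0.12393713]
 [-0.04082342 -0.00173   ]
 [-0.00630437  0.12350715]]
[ 15 130 159] [ 15 130 157] [ 17  87 147] [ 17  86 151]
```

View pics/topc.png

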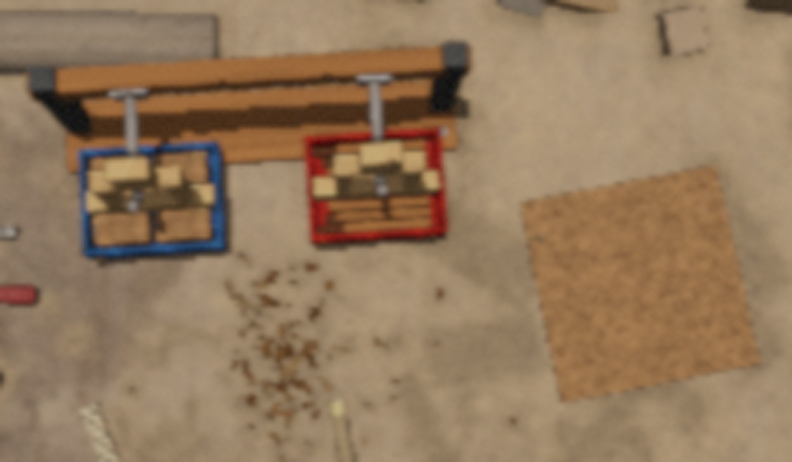

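View pics/scc.png

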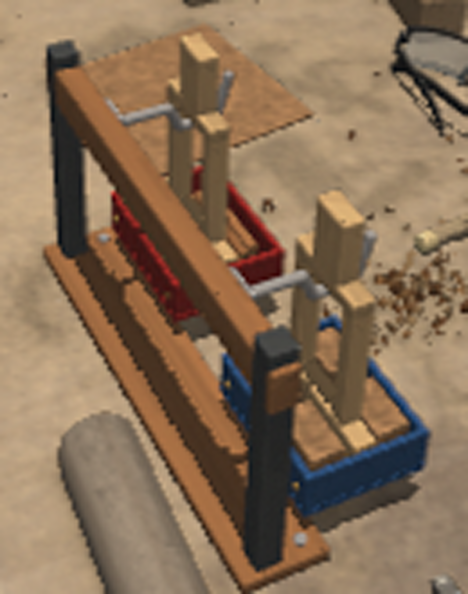

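Grip along the stand's y (the 36 mm width), so the fingers straddle the hook plane. Next I cross-check the tab position, the stand yaw and the mat.

```bash
python3 - <<'E'
from h import *
c=lambda u,v:(130+u/3.3-.35,135+v/3.3-.35); s=lambda u,v:(195+u/3.6-.36,165+v/3.6-.36)
print("blue tab top tri",tri(s(340,208),c(127,168)),ray("top",c(127,168),.2455))
print("red",tri(s(199,45),c(380,153)),ray("top",c(380,153),.2455))
a,b=ray("top",c(42,80),.215),ray("top",c(455,56),.215);print("posts",a,b,np.linalg.norm(a-b),np.degrees(np.arctan2(*(b-a)[:2])), (a+b)/2)
im=cv2.imread("pics/top0.png");h=cv2.cvtColor(im,cv2.COLOR_BGR2HSV)
m=cv2.GaussianBlur(h,(5,5),0)[...,1]>108; m[:,:280]=0;m[:,368:]=0;m[:175]=0;m[265:]=0
rc=cv2.minAreaRect(big(m)); P=np.array([ray("top",q,.005) for q in cv2.boxPoints(rc)]);print("mat",rc,P.mean(0),np.linalg.norm(np.diff(P,axis=0),axis=1),np.diff(P,axis=0)[:,:2])
E
```

```text
blue tab top tri [0.57415337 0.21217358 0.24250901] [0.57408233 0.21153409 0.2455    ]
red [0.58706998 0.00386556 0.24480504] [0.58695248 0.00388669 0.2455    ]
posts [0.65386433 0.28804113 0.215     ] [ 0.67620847 -0.06143902  0.215     ] 0.3501937094062679 176.3417527888815 [0.6650364  0.11330106 0.215     ]
mat ((323.4400939941406, 220.51248168945312), (62.042884826660156, 61.6757698059082), 78.2317123413086) [ 0.49931336 -0.25633012  0.005     ] [0.20268407 0.20045317 0.19952318] [[ 0.04149049 -0.19839196]
 [-0.19740668 -0.03481488]
 [-0.03907768  0.19565897]]
```

```bash
python3 -m handwheel '[[[0,0,-36],[0,0,0],-1],[[0,0,-36],[0,0,-0.96],-1],[[0,0,-36],[0,0,-0.96],-1],[[0,0,-36],[0,0,-0.96],-1],[[0,0,0],[0,0,-0.96],-1],[[0,0,0],[0,0,-0.96],-1],[[-31,-33,0],[0,0,0],-1],[[-31,-33,0],[0,0,0],-1],[[-31,-33,0],[0,0,0],-1],[[-31,-33,0],[0,0,0],-1],[[-31,-33,0],[0,0,0],-1],[[-31,-33,0],[0,0,0],-1],[[-31,-33,0],[0,0,0],-1],[[-31,-33,0],[0,0,0],-1],[[-31,-33,0],[0,0,0],-1],[[-30,-32,0],[0,0,0],-1],[[0,0,0],[0,0,0],-1],[[0,0,0],[0,0,0],-1]]'; python3 - <<'E'
from h import *
s=readout.get_state();p=s["position"];w,x,y,z=s["ee_rot"]
from scipy.spatial.transform import Rotation as R
r=R.from_quat([x,y,z,w]); print(p,r.as_matrix().round(3)); print("mm to go",r.inv().apply(np.array([.573,.212,.2])-p)*1000)
i=vision.get_image("top");j=vision.get_image("scene")
cv2.imwrite("pics/a.png",np.hstack([cv2.resize(i[135:255,110:290],(400,267)),cv2.resize(j[165:330,195:325],(210,267))]))
E
```

```text
clock: 2.35
position: [0.5729, 0.2128, 0.3387]
ee_rot: [-0.001, -0.032, 0.999, 0.0]
contact_force: [-0.2, -0.2, 0.9]
width: 0.0852
gripper_force: 0.0
[0.57292199 0.21275374 0.3387056 ] [[-0.998 -0.065 -0.002]
 [-0.065  0.998  0.001]
 [ 0.002  0.001 -1.   ]]
mm to go [ -0.25209614  -0.84178757 138.70488531]
```

View pics/a.png

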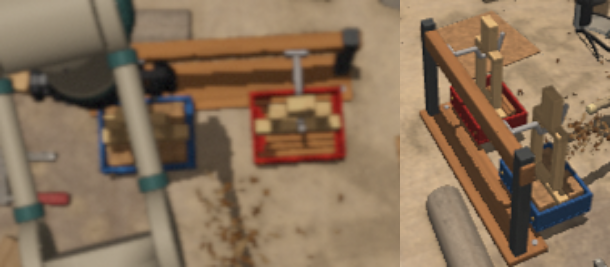

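The arm is above the blue tote (top crop), with the totes unmoved. Next I descend.

```bash
python3 -m handwheel '[[[0,-1,30],[0,0,0],-1],[[0,0,30],[0,0,0],-1],[[0,0,20],[0,0,0],-1],[[0,0,20],[0,0,0],-1],[[0,0,20],[0,0,0],-1],[[0,0,0],[0,0,0],-1],[[0,0,0],[0,0,0],-1]]'; python3 - <<'E'
from h import *
j=vision.get_image("scene")
cv2.imwrite("pics/b.png",cv2.resize(j[155:305,205:335],(520,600),interpolation=cv2.INTER_CUBIC))
E
```

```text
clock: 3.32
position: [0.5736, 0.2123, 0.2203]
ee_rot: [0.001, -0.033, 0.999, 0.0]
contact_force: [-0.8, -0.1, 0.5]
width: 0.0852
gripper_force: 0.0
```

View pics/b.png

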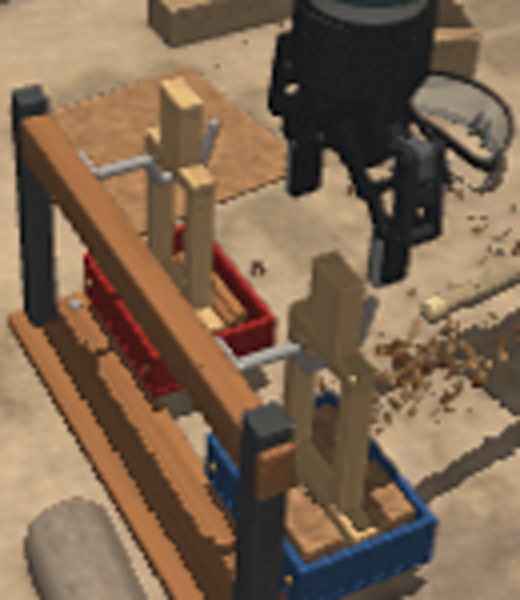

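The view shows the gripper tips around crop (345,230), up-image from the tab at (338,265). I check this against where the reported TCP should project.

```bash
python3 - <<'E'
from h import *
s=readout.get_state();p=s["position"];print(p)
for z in(.2203,.2333,.2455,.30): q=proj("scene",[*p[:2],z]);print(z,q,"crop",(q-[205,155])*4)
print((proj("scene",[.5736-.0028,.2123+.0426,.2333])-[205,155])*4,(proj("scene",[.5736+.0028,.2123-.0426,.2333])-[205,155])*4)
j=vision.get_image("scene")
cv2.imwrite("pics/c.png",cv2.resize(j[95:305,205:375],(486,600),interpolation=cv2.INTER_CUBIC))
E
```

```text
[0.57389066 0.21216499 0.22059475]
0.2203 [288.18045842 229.46142607] crop [332.72183368 297.84570428]
0.2333 [288.58164385 225.31436834] crop [334.32657541 281.25747335]
0.2455 [288.96426972 221.35916103] crop [335.85707888 265.43664412]
0.3 [290.7498741  202.90135113] crop [342.9994964  191.60540451]
[373.32140583 325.40928848] [298.95115337 240.05795112]
```

View pics/c.png

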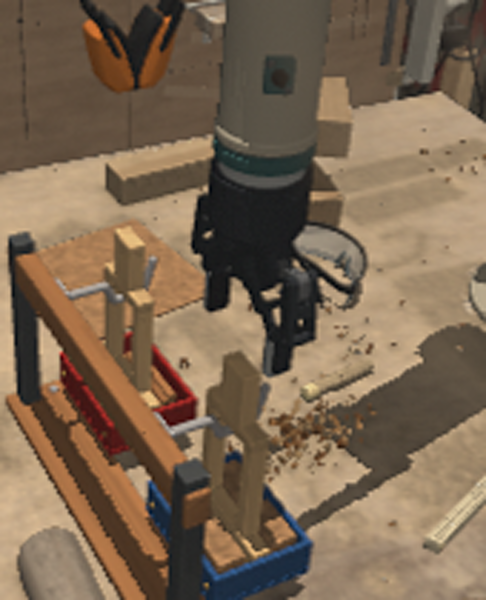

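```bash
python3 - <<'E'
from h import *
for n in("scene","top"): print(n,"base",proj(n,[0,0,0]),proj(n,[0,0,.1]),"tcp",proj(n,[.574,.212,.233]),proj(n,[.574,.212,.3]),proj(n,[.574,.212,.4]))
i=vision.get_image("top")
cv2.imwrite("pics/d.png",cv2.resize(i[130:384,110:300],(449,600),interpolation=cv2.INTER_CUBIC))
print(readout.get_state())
E
```

```text
scene base [398.56023723 200.81981949] [405.5099656  177.74441306] tcp [288.49930445 225.37952202] [290.67337201 202.87090927] [294.30706153 165.25050041]
top base [244.44013569 382.68113166] [245.39835504 391.33749514] tcp [168.55023572 186.29570926] [165.25654607 182.34459762] [159.63903557 175.60582941]
{'clock': 3.475, 'qpos': array([ 2.39930812e-01,  3.18402010e-01,  1.38075669e+00,  8.54826245e-05,
        1.44021127e+00, -1.39610498e+00]), 'qd': array([-0.00372922,  0.00493007,  0.00497229,  0.00076835, -0.00177294,
        0.00055901]), 'effort': array([ 8.20612209e-02, -4.47282600e+01, -2.51832390e+01,  6.17484286e-03,
       -4.44124569e-03,  2.72193111e-04]), 'position': array([0.57400706, 0.21190861, 0.22044215]), 'ee_rot': array([ 1.07882113e-03, -3.26084123e-02,  9.99467586e-01,  2.70222597e-04]), 'contact_force': array([ 0.38360634,  0.82325772, -0.5176606 ]), 'moment': array([0.00418313, 0.02346082, 0.02218395]), 'gripper_force': 0.0, 'width': 0.08549294464678985}
```

View pics/d.png

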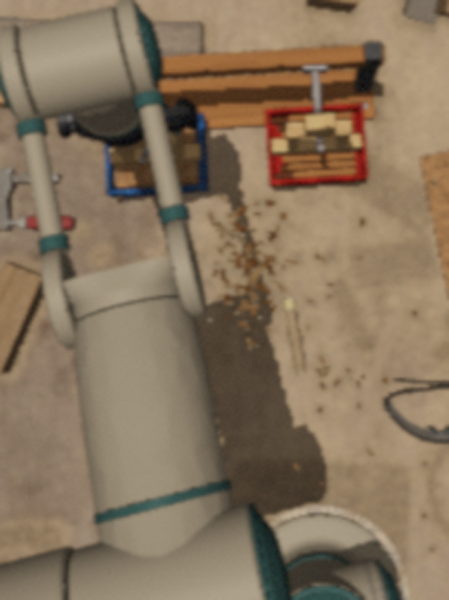

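In the top view the gripper's axis lies over the tab. In the scene view, though, the fingertips look about 30 mm higher than reported. I go down 20 mm and look again.

```bash
python3 -m handwheel '[[[0,0,10],[0,0,0],-1],[[0,0,10],[0,0,0],-1],[[0,0,0],[0,0,0],-1]]'; python3 - <<'E'
from h import *
j=vision.get_image("scene")
cv2.imwrite("pics/e.png",cv2.resize(j[175:275,240:330],(540,600),interpolation=cv2.INTER_CUBIC))
p=readout.get_state()["position"]
for y in(-.05,0,.05):
  for z in (.013,.04): print(y,z,(proj("scene",p+[-.064*y,y,z])-[240,175])*6)
E
```

```text
clock: 3.85
position: [0.5726, 0.2112, 0.1976]
ee_rot: [-0.001, -0.032, 0.999, -0.0]
contact_force: [0.3, -0.3, -0.1]
width: 0.0851
gripper_force: 0.0
-0.05 0.013 [226.60659896 269.23023926]
-0.05 0.04 [230.38211275 218.4747243 ]
0 0.013 [288.24216275 341.92351689]
0 0.04 [293.23817774 290.3918011 ]
0.05 0.013 [354.94031258 420.5876326 ]
0.05 0.04 [361.35036328 368.32269414]
```

View pics/e.png

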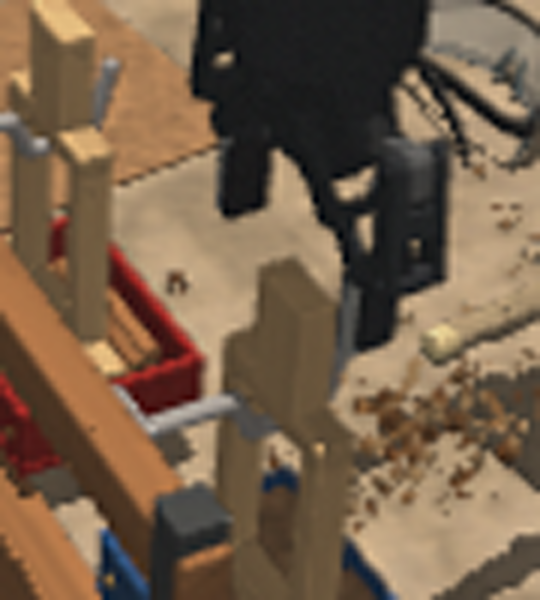

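The tips still look about 40 mm too high, or shifted along the sight line. A gentle closing test settles it: I go up 15 mm and close part-way. If the reported pose is true, the fingers stop at 36 mm; otherwise they pass on to about 30 mm.

```bash
python3 -m handwheel '[[[0,0,-15],[0,0,0],-1],[[0,0,0],[0,0,0],0],[[0,0,0],[0,0,0],0.15],[[0,0,0],[0,0,0],0.3],[[0,0,0],[0,0,0],0.3],[[0,0,0],[0,0,0],0.3],[[0,0,0],[0,0,0],0.3],[[0,0,0],[0,0,0],0.3]]' 20; python3 - <<'E'
from h import *
K,R,t=cam("scene");print("scene cam",-R.T@t);K,R,t=cam("top");print("top cam",-R.T@t)
for n in("scene","top"): cv2.imwrite(f"pics/{n}_f.png",vision.get_image(n))
a=cv2.imread("pics/top0.png");b=cv2.imread("pics/top_f.png")
print(b[176:204:2,156:184:3].max(2))
E
```

```text
clock: 4.9
position: [0.5735, 0.2115, 0.2142]
ee_rot: [-0.0, -0.032, 0.999, 0.0]
contact_force: [-0.5, -1.0, 0.3]
width: 0.0299
gripper_force: 0.0
scene cam [0.93113004 0.81325817 0.82528719]
top cam [0.37016162 0.04144408 1.55081006]
[[ 74  61  56  57  57 141 164 133  55  39]
 [ 60  59  59  59  58 146 167 141  54  39]
 [ 59  59  57  58  60 139 166 148  67  34]
 [ 60  60  57  60  63 124 164 154  84  37]
 [ 58  58  60  65  37 111 163 158  96  23]
 [ 65  65  63  36  23  87 161 161 115  52]
 [ 45  41  25  25  23  65 158 164 127  93]
 [ 19  18  20  16  34  78 153 167 137  87]
 [ 85  49  43  52  74  76 145 166 143  77]
 [161 132  70  69  97  65 139 166 149  87]
 [164 185  76  72  97  63 129 166 155  96]
 [141 154  80  69  76  70 116 163 159 106]
 [ 99 134  75  75  70  73 101 161 163 121]
 [ 95 154  98 125  72  76  88 157 165 128]]
```

The fingers closed past 36 mm without touching anything, so they really are above the tab. I measure how far from the dark fingertips in the picture.

```bash
python3 - <<'E'
from h import *
j=cv2.imread("pics/scene_f.png").max(2); 
m=(j<62); m[:150]=0;m[260:]=0;m[:,:265]=0;m[:,:]=m; m[:,345:]=0
c=big(m)[:,0,:]; print("bbox",c.min(0),c.max(0))
for x in range(270,320,2):
    k=c[c[:,0]==x]; print(x,k[:,1].max() if len(k) else None,end="; ")
print()
p=readout.get_state()["position"]
for o in(0,.02,.04,.06): print(o,[proj("scene",p+[-.064*y,y,o]).round(1).tolist() for y in(-.022,0,.022)])
print(j[196:232:2,276:308:2])
E
```

```text
bbox [274 150] [329 224]
270 None; 272 None; 274 174; 276 188; 278 195; 280 196; 282 214; 284 216; 286 215; 288 214; 290 214; 292 224; 294 224; 296 223; 298 221; 300 215; 302 214; 304 213; 306 213; 308 209; 310 206; 312 203; 314 194; 316 200; 318 192; 
0 [[283.4, 225.7], [288.0, 231.2], [292.8, 236.8]]
0.02 [[283.9, 219.4], [288.6, 224.8], [293.5, 230.4]]
0.04 [[284.5, 212.9], [289.3, 218.3], [294.2, 223.8]]
0.06 [[285.1, 206.3], [289.9, 211.6], [294.9, 217.1]]
[[182  87  50  27  29  30  29  29  30  26  30  27  27  43  82  97]
 [168 106 135  26  30  30  30  27  31  28  27  28  26  45  55 106]
 [192 202 142  28  29  31  28  28  32  28  29  27  25  37  53  61]
 [179 185 179  20  25  30  28  27  30  30  30  30  87  31  44  47]
 [168 168 183  90  38  28  27  27  32  28  58  24  29  27  28  32]
 [165 166 179  51  27  29  27  28  29  61 207  56  27  27  27  41]
 [169 169 166  61  26  28  27  26  26  37  49  26  26  26  27  29]
 [167 160 166  62  25  27  26  26  26  29  26  25  29  27  25  25]
 [158 158 157  53  26  28  27  28  27  30  28  28  28  29  30  23]
 [164 160 152  51  27  24  23  49  65  26  33  26  26  24  92 160]
 [168 171 166 140  45 118 171  81  78  25  29  28 146 168 167 165]
 [178 165 171 174 168 136 106  61  78  26  29  25 166 163 166 168]
 [186 172 168 155  97  95  93  65  77  26  29  34 174 163 166 181]
 [193 180 170 155  95 106  96  76  62  27  28  69 169 128 182 187]
 [190 189 189 172  94  97 105  79  61  33  79 114 173 159 169 192]
 [200 197 197 141  95  96  98 101 101 112 155 172 191 187 188 187]
 [202 194 191 127  96  95  93 103 105 104 142 174 197 195 189 163]
 [204 152 107  88  96  96  91 104 105 106  85  84 194 192 193 178]]
```

The tips fit an offset of about +35 mm in height, with no sideways offset. The real TCP is therefore about 35 mm above the reported one, so I aim for a reported z of 0.168, open, and then close and read the width.

```bash
python3 -m handwheel '[[[0,0,0],[0,0,0],-1],[[0,0,0],[0,0,0],-1],[[0,0,0],[0,0,0],-1],[[0,0,0],[0,0,0],-1],[[0,0,12],[0,0,0],-1],[[0,0,12],[0,0,0],-1],[[0,0,12],[0,0,0],-1],[[0,0,9],[0,0,0],-1],[[0,0,0],[0,0,0],-1]]' 20; python3 - <<'E'
from h import *
j=vision.get_image("scene");cv2.imwrite("pics/g.png",cv2.resize(j[175:275,240:330],(540,600),interpolation=cv2.INTER_CUBIC))
E
```

```text
clock: 6.12
position: [0.5729, 0.2113, 0.168]
ee_rot: [-0.001, -0.032, 0.999, -0.0]
contact_force: [-0.3, 0.3, 0.7]
width: 0.0853
gripper_force: 0.0
```

View pics/g.png

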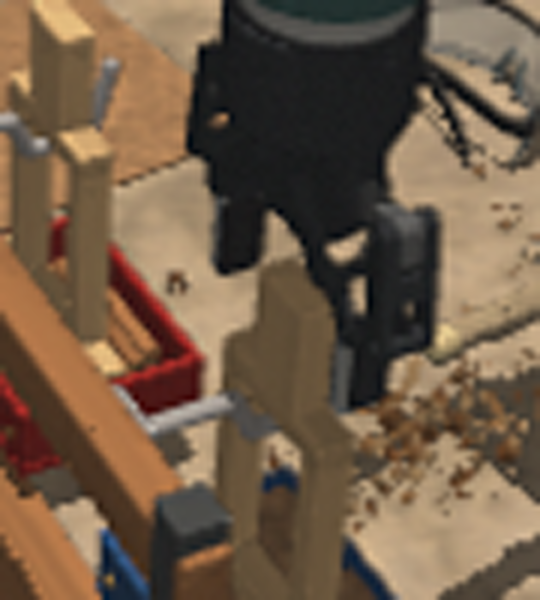

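The fingers now straddle the tab: tips at (365,410) and (235,270), tab centre about (297,340), no contact force. I close gently.

```bash
python3 -m handwheel '[[[0,0,0],[0,0,0],0],[[0,0,0],[0,0,0],0.1],[[0,0,0],[0,0,0],0.3],[[0,0,0],[0,0,0],0.3],[[0,0,0],[0,0,0],0.3],[[0,0,0],[0,0,0],0.3]]' 20
```

```text
clock: 6.92
position: [0.5738, 0.2121, 0.1698]
ee_rot: [0.001, -0.032, 0.999, 0.001]
contact_force: [0.3, 1.2, 4.2]
width: 0.0357
gripper_force: 24.0
```

```bash
python3 -m handwheel '[[[0,0,0],[0,0,0],0.8],[[0,0,0],[0,0,0],0.8],[[0,0,-3],[0,0,0],0.8],[[0,0,-5],[0,0,0],0.8],[[0,0,-6],[0,0,0],0.8],[[0,0,-6],[0,0,0],0.8],[[0,0,0],[0,0,0],0.8],[[0,0,0],[0,0,0],0.8]]' 70; python3 - <<'E'
from h import *
i=vision.get_image("scene");cv2.imwrite("pics/i.png",i);im=i; b,g,r=[im[...,k].astype(int) for k in range(3)]
o=cv2.imread("pics/scene0.png").astype(int)
f=lambda b,r:(lambda m:cv2.boundingRect(big(m)))(np.where((np.indices(b.shape)[0]>200)&(np.indices(b.shape)[0]<320)&(np.indices(b.shape)[1]>240)&(np.indices(b.shape)[1]<330),b>r+30,False))
print(f(o[...,0],o[...,2]),f(b,r)); print(proj("scene",[.573,.212,.05]),proj("scene",[.573,.212,.07]))
E
```

```text
clock: 7.92
position: [0.5734, 0.2114, 0.1892]
ee_rot: [-0.0, -0.032, 0.999, -0.0]
contact_force: [0.2, -0.4, -4.4]
width: 0.0352
gripper_force: 70.0
(276, 265, 38, 43) (276, 261, 39, 42)
[283.75094753 277.93703494] [284.25807255 272.72605381]
```

The tote rises with the gripper and weighs about 4.4 N. I lift on, pause, then draw out along tool +x.

```bash
python3 -m handwheel '[[[0,0,-8],[0,0,0],0.8],[[0,0,-10],[0,0,0],0.8],[[0,0,-10],[0,0,0],0.8],[[0,0,-10],[0,0,0],0.8],[[0,0,-6],[0,0,0],0.8],[[0,0,0],[0,0,0],0.8],[[0,0,0],[0,0,0],0.8],[[0,0,0],[0,0,0],0.8],[[0,0,0],[0,0,0],0.8]]'; python3 - <<'E'
from h import *
im=vision.get_image("scene").astype(int);m=im[...,0]>im[...,2]+30;m[:200]=0;m[320:]=0;m[:,:240]=0;m[:,330:]=0;print(cv2.boundingRect(big(m)))
E
```

```text
clock: 9.1
position: [0.5734, 0.2115, 0.2329]
ee_rot: [-0.0, -0.032, 0.999, -0.0]
contact_force: [0.4, 0.1, -4.1]
width: 0.0349
gripper_force: 70.1
(277, 249, 40, 42)
```

```bash
python3 -m handwheel '[[[8,0,0],[0,0,0],0.8],[[16,0,0],[0,0,0],0.8],[[20,0,0],[0,0,0],0.8],[[20,0,0],[0,0,0],0.8],[[20,0,0],[0,0,0],0.8],[[20,0,0],[0,0,0],0.8],[[20,0,0],[0,0,0],0.8],[[20,0,0],[0,0,0],0.8],[[12,0,0],[0,0,0],0.8],[[4,0,0],[0,0,0],0.8],[[0,0,0],[0,0,0],0.8],[[0,0,0],[0,0,0],0.8]]' && python3 -m handwheel '[[[0,-8,0],[0,0,0],0.8],[[0,-16,0],[0,0,0],0.8],[[0,-24,0],[0,0,0],0.8],[[0,-28,0],[0,0,0],0.8],[[0,-28,0],[0,0,0],0.8],[[0,-28,0],[0,0,0],0.8],[[0,-28,0],[0,0,0],0.8],[[0,-28,0],[0,0,0],0.8],[[0,-28,0],[0,0,0],0.8],[[0,-28,0],[0,0,0],0.8],[[0,-28,0],[0,0,0],0.8],[[0,-28,0],[0,0,0],0.8],[[0,-28,0],[0,0,0],0.8],[[0,-28,0],[0,0,0],0.8],[[0,-28,0],[0,0,0],0.8],[[0,-24,0],[0,0,0],0.8],[[0,-16,0],[0,0,0],0.8],[[0,-8,0],[0,0,0],0.8],[[0,0,0],[0,0,0],0.8],[[0,0,0],[0,0,0],0.8]]'
python3 - <<'E'
from h import *
from scipy.spatial.transform import Rotation as R
s=readout.get_state();p=s["position"];r=R.from_quat(np.roll(s["ee_rot"],-1)); print("to go",r.inv().apply([.4993-p[0],-.2563-p[1],0])*1000,s["qpos"].round(2))
for n in("top","scene"): cv2.imwrite(f"pics/{n}_k.png",vision.get_image(n))
im=cv2.imread("pics/top_k.png").astype(int);m=im[...,0]>im[...,2]+30;m[:150]=0;m[290:]=0;m[:,:130]=0;m[:,380:]=0;print(cv2.minAreaRect(big(m)))
im=cv2.imread("pics/scene_k.png").astype(int);m=(im[...,2]>im[...,1]+60)&(im[...,1]<60);m[:200]=0;m[270:]=0;m[:,:215]=0;m[:,290:]=0;print(cv2.boundingRect(big(m)));
im=cv2.imread("pics/scene0.png").astype(int);m=(im[...,2]>im[...,1]+60)&(im[...,1]<60);m[:200]=0;m[270:]=0;m[:,:215]=0;m[:,290:]=0;print(cv2.boundingRect(big(m)))
E
```

```text
clock: 10.65
position: [0.4147, 0.2012, 0.2332]
ee_rot: [0.0, -0.032, 0.999, 0.0]
contact_force: [0.9, 0.3, -3.9]
width: 0.0353
gripper_force: 70.1
clock: 13.15
position: [0.4417, -0.2291, 0.2332]
ee_rot: [-0.0, -0.033, 0.999, 0.0]
contact_force: [0.0, 1.1, -4.1]
width: 0.0351
gripper_force: 70.7
to go [-5.57082528e+01 -3.09134786e+01 -3.43711497e-02] [-0.62  0.14  1.59  0.    1.41 -2.26]
((311.5, 237.5), (33.0, 25.0), 90.0)
(258, 216, 15, 24)
(258, 216, 15, 24)
```

```bash
python3 -m handwheel '[[[-8,-4,0],[0,0,0],0.8],[[-16,-9,0],[0,0,0],0.8],[[-16,-9,0],[0,0,0],0.8],[[-12,-7,0],[0,0,0],0.8],[[-4,-2,0],[0,0,0],0.8],[[0,0,8],[0,0,0],0.8],[[0,0,14],[0,0,0],0.8],[[0,0,14],[0,0,0],0.8],[[0,0,14],[0,0,0],0.8],[[0,0,12],[0,0,0],0.8],[[0,0,8],[0,0,0],0.8],[[0,0,4],[0,0,0],0.8],[[0,0,0],[0,0,0],0.8]]'
python3 - <<'E'
from h import *
for n in("top","scene"): cv2.imwrite(f"pics/{n}_l.png",vision.get_image(n))
im=cv2.imread("pics/top_l.png").astype(int);m=im[...,0]>im[...,2]+30;m[:150]=0;m[290:]=0;m[:,:130]=0;m[:,380:]=0;q=big(m)
print(cv2.boundingRect(q)); 
for x in(-.05,.05):
  for y in(-.065,.065): print(proj("top",[.4993+x-.064*y,-.2563+y+.064*x,.057]).round(1),end=" ")
E
```

```text
clock: 14.88
position: [0.4998, -0.2573, 0.1591]
ee_rot: [-0.0, -0.032, 0.999, 0.0]
contact_force: [-0.6, -0.1, -4.0]
width: 0.0352
gripper_force: 70.7
(305, 204, 24, 32)
[348.8 233.5] [307.3 236.3] [345.8 201.6] [304.6 204.2]
```

The tote's visible left edge is where it should be over the mat centre. I lower it slowly.

```bash
python3 -m handwheel '[[[0,0,3],[0,0,0],0.8],[[0,0,3],[0,0,0],0.8],[[0,0,2],[0,0,0],0.8],[[0,0,2],[0,0,0],0.8],[[0,0,0],[0,0,0],0.8],[[0,0,0],[0,0,0],0.8]]' && python3 -m handwheel '[[[0,0,1],[0,0,0],0.8],[[0,0,1],[0,0,0],0.8],[[0,0,1],[0,0,0],0.8],[[0,0,0],[0,0,0],0.8],[[0,0,0],[0,0,0],0.8]]'
```

```text
clock: 15.72
position: [0.4998, -0.2573, 0.1492]
ee_rot: [0.0, -0.032, 0.999, 0.0]
contact_force: [0.4, -0.6, -4.6]
width: 0.0351
gripper_force: 70.8
clock: 16.35
position: [0.4998, -0.2572, 0.1462]
ee_rot: [0.0, -0.032, 0.999, 0.0]
contact_force: [0.1, 0.3, -2.9]
width: 0.035
gripper_force: 70.8
```

```bash
python3 -m handwheel '[[[0,0,1],[0,0,0],0.8],[[0,0,0.5],[0,0,0],0.8],[[0,0,0],[0,0,0],0.8],[[0,0,0],[0,0,0],0.8]]'
```

```text
clock: 16.85
position: [0.4999, -0.2573, 0.1453]
ee_rot: [0.0, -0.032, 0.999, -0.0]
contact_force: [-1.3, 1.6, 1.7]
width: 0.0354
gripper_force: 71.2
```

Contact: the tote stands on the mat. I open slowly, rise straight up and check.

```bash
python3 -m handwheel '[[[0,0,0],[0,0,0],0.1],[[0,0,0],[0,0,0],0],[[0,0,0],[0,0,0],-0.3],[[0,0,0],[0,0,0],-0.7],[[0,0,0],[0,0,0],-1],[[0,0,0],[0,0,0],-1],[[0,0,0],[0,0,0],-1],[[0,0,-5],[0,0,0],-1],[[0,0,-15],[0,0,0],-1],[[0,0,-25],[0,0,0],-1],[[0,0,-30],[0,0,0],-1],[[0,0,-30],[0,0,0],-1],[[0,0,-20],[0,0,0],-1],[[30,0,0],[0,0,0],-1],[[50,0,0],[0,0,0],-1],[[50,0,0],[0,0,0],-1],[[30,0,0],[0,0,0],-1],[[0,0,0],[0,0,0],-1]]' 20
python3 - <<'E'
from h import *
for n in("top","scene"): cv2.imwrite(f"pics/{n}_m.png",vision.get_image(n))
im=cv2.imread("pics/top_m.png").astype(int);m=im[...,0]>im[...,2]+30;m[:150]=0;m[290:]=0;m[:,:130]=0;m[:,380:]=0;q=cv2.minAreaRect(big(m));print(q)
P=np.array([ray("top",c,.045) for c in cv2.boxPoints(q)]);print(P.mean(0),np.linalg.norm(np.diff(P,axis=0),axis=1))
for f in("0","_m"):
  im=cv2.imread(f"pics/scene{f}.png").astype(int);m=(im[...,2]>im[...,1]+60)&(im[...,1]<60);m[:200]=0;m[270:]=0;m[:,:215]=0;m[:,290:]=0;print(cv2.boundingRect(big(m)))
# pale tab in scene view near expected tab top
print("exp tab top",proj("scene",[.4993,-.2563,.2205]))
h=cv2.imread("pics/scene_m.png");d=cv2.absdiff(h,cv2.imread("pics/scene0.png")).max(2)>35;d[:120]=0;d[230:]=0;d[:,:215]=0;d[:,300:]=0;c=big(d);print(cv2.boundingRect(c))
E
```

```text
clock: 19.1
position: [0.3388, -0.2677, 0.2712]
ee_rot: [0.001, -0.031, 1.0, -0.001]
contact_force: [0.1, -0.5, 0.4]
width: 0.0856
gripper_force: 0.0
((325.40692138671875, 219.3827667236328), (31.059009552001953, 40.60923767089844), 85.2363510131836)
[ 0.49889737 -0.25477527  0.045     ] [0.12928917 0.097852   0.12821186]
(258, 216, 15, 24)
(258, 216, 15, 24)
exp tab top [244.37442053 138.2062392 ]
(225, 148, 40, 51)
```

```bash
python3 -c "
from rig import manip
print(manip.sign_off())"
```

```text
the job is handed in; nothing more can be done
None
```

The blue tote stands on the cork mat with its box within about 2 mm of the centre, upright as far as the top view shows; the red tote still hangs where it was, and the job was handed in at about 19 s with no verdict shown.

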